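Measure a stroke from the laundry pump

TASK

Slide the steel measuring scoop along the dispenser's tray, between the guides, until its bowl rests against the pot under the pump's nozzle, and leave it standing there. Then press the pump's head straight down until you feel it come firmly against its stop, hold it there a good half second without forcing it, and let it come all the way up again. Push gently throughout and leave the other things on the worktop where they stand.

Things in the scene. Friction and masses are not known exactly. Their poses are not given: they have to be found in the camera images.
- dispenser: Pump dispenser fixed to the worktop: round white pot, 42 mm radius, 106 mm tall, on a steel tray (100 mm wide, from x = -170 to +55 mm, floor 6 mm above the worktop). Origin: on the worktop, on the pot's axis; z up, -x is the side with spout and open tray, roughly towards the robot.
- scoop_home (a point): Point on the tray floor under the nozzle, at the dispenser's x = -70 mm, y = 0: the bowl's centre is here when the bowl touches the pot. Two guides 10 mm high lie along the tray either side, 61 mm apart, straight from x = -102 to -40 mm.
- tray_mouth (a point): Point on the tray floor at the dispenser's x = -118 mm, y = 0, in the mouth of the guides, which flare towards the front to about 84 mm apart at x = -144 mm. A bowl set down here can be slid home along the dispenser's +x.
- pot_neck (a point): Centre of the top of the pot's neck, on its axis, 106 mm up. Around the stem here sits a black screw-set dose collar, 34 mm wide, that stops the pump head; the last user left it at any height, so the stop comes after a stroke anywhere from 11 to 23.5 mm. The stroke is not measured: it must be felt.
- pump_head: Steel pump head: flat round button 44 mm wide, 14 mm thick, with a spout to -x; slides straight down on a spring. Origin: centre of the button's underside, 154 mm above the worktop when up; axes as the dispenser's. To push it down takes about 3 N at the start, rising evenly to 7 N at 24 mm; the stop is a steep rise (5 N per mm or more). 4 to 10 N beyond the spring is firm; over 18 N on the stop damages it.
- head_top (a point): Centre of the flat top face of the pump head: press here. Moves with the head.
- nozzle (a point): Lower end of the pump's nozzle, a 12 mm tube 70 mm from the pot's axis, 129 mm above the worktop when the head is up; moves with the head.
- scoop: Loose stainless measuring scoop, about 120 g, standing upright. Round straight bowl 56 mm across and 42 mm tall; a straight bar handle 12 mm wide and 8 mm thick sticks out level towards the scoop's -x, its middle 36 mm above the scoop's foot, ending 122 mm from the bowl's centre. Origin: centre of the bowl's underside, z up.
- scoop_grip (a point): Point to pinch on the scoop's handle, 78 mm from the bowl's centre along -x and 36 mm above its foot; closing the fingers across the handle (along the scoop's y).
- jar: Bystander, leave alone: closed glass jar, 68 mm across, 100 mm tall, wooden lid. Origin: centre of its underside.
- mug: Bystander, leave alone: blue mug with a handle, 76 mm across, 90 mm tall. Origin: centre of its underside.
- bottle: Bystander, leave alone: green glass bottle, 66 mm across, 210 mm tall. Origin: centre of its underside.
- tin: Bystander, leave alone: bare metal can, 64 mm across, 80 mm tall. Origin: centre of its underside.
- brush: Bystander, leave alone: brush lying on the worktop; origin under its middle.
- dish: Bystander, leave alone: white soap dish, 120 x 85 x 25 mm, with a bar of soap in it. Origin: centre of its underside.
- candle: Bystander, leave alone: white pillar candle, 60 mm across, 70 mm tall. Origin: centre of its underside.
Mind the look-alikes: they are no part of the job. Leave any green or pink look-alike of the dispenser alone.

How it is judged:
On the way, in this order (a step that is already met when the one before it is completed fails the run):
1. the scoop stands on the tray with its bowl against the pot, under the nozzle (horizontal distance between scoop and nozzle below 0.006 m and z of scoop in the frame of dispenser below 0.01 m and angle between scoop's own z axis and vertical below 0.06 rad), for 0.2 s.
2. the pump head is held firmly against its stop, with the scoop in place (all of step 1 and contact force between pump_head and dispenser above 3 N), for 0.4 s.
3. the pump head has come all the way up again (all of step 1 and z of pump_head in the frame of dispenser above 0.152 m), for 0.2 s.
At the end, for the whole second after the job is handed in: The scoop stands upright (within 0.06 rad) on the tray, bowl centre within 6 mm of below the nozzle, foot less than 10 mm above the worktop; the pump head is up to within 2 mm of rest; both still. The head was held on its stop with over 3 N for 0.4 s while the scoop stood there (all of step 3 and linear speed of each of scoop, pump_head below 0.02 m/s); the robot touches nothing.
It fails at once if the pump head bears on its stop with more than 18 N (contact force between pump_head and dispenser above 18 N).
It fails at once if the scoop is pushed against the dispenser with more than 25 N (contact force between scoop and dispenser above 25 N).
It fails at once if a bystander is moved by more than 30 mm (distance of any of jar, mug, bottle, tin, brush, dish, candle from where it was at the start of the episode above 0.03 m).
It also fails if it takes over 72 s, if anything falls off the work surface, if the arm or the gripper's body presses on something with over 40 N, if the wrist force passes 120 N, or if a joint passes its speed limit or range.

ROBOT

A 6-joint arm with a two-finger parallel gripper is mounted at the origin on the work surface. World frame = base frame: x ahead of the robot, y to its left, z up, the work surface at z = 0. Lengths are in m, angles in rad, forces in N, time in s.
With the tool pointing down it reaches from about 0.35 to 0.975 m from the base axis. Payload 4.9 kg.
Tool frame: the origin (TCP) lies at the very end of the fingers, on their centre line; the grasp point (between the pads) lies 19 mm behind it; z points along the fingers, y is the line along which they close (so a half turn about z gives the same grasp; the last joint's range is limited). The gripper opens to 85 mm and grips with 20 to 120 N. Pads are 22 mm wide; open, the fingers measure 114 mm over their backs; the gripper's body (76 mm by 85 mm) begins 54 mm behind the grasp point. The pads swing forward as they close: fully open they stand 13 mm farther back than shut.
Start: joints at [1.133, 0.053, 1.613, -0, 1.476, -0.119], TCP at [0.196, 0.593, 0.231] pointing down, gripper open.
Joint ranges: [-3.01, 3.01], [-1.01, 2.22], [0.06, 2.58], [-1.02, 4.17], [0.09, 2.62], [-3.14, 3.14]. Speed limits (rad/s): [2.57, 2.57, 3.14, 3.14, 3.14, 3.14].

INTERFACE

Orientations are given as a unit quaternion [w, x, y, z].
In Python, from plant import state, optics, ticket, nets gives the robot as it stands. The module is installed in compiled form; this text tells all that it offers.
- The arm moves only by the shell command python3 -m inch 'ROWS' [OPENING]. ROWS is JSON, a list of rows, each an object of numbers: "dx", "dy", "dz": the shift along the tool's x, y, z as a fraction of full scale; "rx", "ry", "rz": the turn, a rotation vector about the tool's x, y, z as a fraction of full scale. In form: [{"dx": .., "dy": .., "dz": .., "rx": .., "ry": .., "rz": ..}, ...]. A call has 1 to 5 rows; each row is the pose to reach, as a shift and turn from the pose commanded when the call began, along the tool's axes at that moment; what a row does not reach only later rows make up. Full scale, the value 1, is 0.8 m for a shift and 1.5 rad for a turn. A row lasts 1/10 s, in which the tool goes at most 50 mm and 8.59 degrees, less where a joint would pass 70% of its speed; a pose out of reach is approached as far as the arm can. A call with a number of a shift or a turn outside -1 to 1 is refused whole. A call with a gripper value outside its range is refused whole. OPENING is the opening, from -1 (shut) to 1 (fully open), set as the call begins (- or left out, the last holds). The fingers move at their own pace and stop on an object; the grip force is fixed at half the most. Time passes only in rows, so rows that repeat a pose let the fingers close. It gives the time, the measured TCP pose, the force, the opening and the grip force at its end, in the units of the state.
- state(): the state, without advancing time (a new reading comes with each control period).
- optics.grab_frame(name): name is "scene" or "top" or "wrist"; returns the picture (384x512x3 uint8, red, green, blue); there is no depth.
- optics.camera_info(name): a dict with "fx", "fy", "cx", "cy" (pixels), "R" (3x3) and "t" (3): a world point X has camera coordinates R X + t. Camera axes: x right, y down, z forward; pixel columns grow to the right and rows downward; lengths in m; the calibration is good to about 2 mm. A picture is of the moment at which its call begins: read the wrist's pose just before it. camera_info takes no time and is no camera call; for the wrist camera it gives the pose at the moment of the call.
- ticket.job_done(): hands the job in; it is judged then, once.
Trained networks look in the newest picture that a camera, given by its name, has taken for a name from the list of things; names that differ only in an ending like _2 or _b are one class to them, and where a whole thing is asked for, a point or a joint stands for the part that bears it (a point fixed in the world has none). Each returns a list of dicts, best first, with "confidence" (0 to 1); they miss things now and then, are a little off and sometimes report something else, mostly with a low value. They report only what shows in the picture. A call takes as long as a camera call. They do not tell look-alikes from the thing itself.
- nets.boxes_of(camera, name): "bbox" ([centre column, centre row, width, height] in pixels, round what is visible of it).
- nets.outline_of(camera, name): "pixels" (384x512 bool, what is visible of it) and "bbox" ([centre column, centre row, width, height] in pixels, round what is visible of it).
The state is a dict: "time": time; "joint_pos": joint angles; "joint_vel": joint speeds; "joint_efforts": joint torques, N m; "tool_pos": TCP position; "tool_rot": TCP orientation; "contact_force": force on the tool from outside, world axes, zero at the start; "ft_torque": the same for the moment, N m; "gripper_width": opening from 0.0 (shut) to 1.0 (fully open); "grasp_force": force on a finger pad.
Only numpy, scipy, OpenCV 4.12 (cv2) and the standard library are available. Lean on these libraries where they do the work, as an engineer would, in place of code of your own. Each camera call takes 0.05 s, during which the arm holds its last target. There are 200 camera calls.

## Working session

There is one attempt and no reset: what is moved stays moved. The work goes in short steps, Python scripts to look and compute and a shell command to move; the robot and the scene stay as the last step left them, time stands still between calls to the robot, and variables do not carry over. Pictures are saved under pics/ and viewed, at most 10 in all, crops included, and the job is handed in when it is done.

```bash
mkdir -p pics; python3 - <<'E'
from plant import state, optics, ticket, nets
import cv2,numpy as np
s=state();print(s)
ims=[]
for c in("scene","top"):
    im=optics.grab_frame(c);cv2.imwrite(f"pics/{c}0.png",im[:,:,::-1])
    print(c,{k:np.round(v,3).tolist() for k,v in optics.camera_info(c).items()})
    for n in("dispenser","pump_head","scoop"):
        print(n,[(np.round(d["bbox"]).tolist(),round(d["confidence"],2)) for d in nets.boxes_of(c,n)])
E
```

```text
{'time': 0.0, 'joint_pos': array([ 1.13300458e+00,  5.33531619e-02,  1.61428088e+00, -1.77841256e-05,
        1.47599917e+00, -1.18962709e-01]), 'joint_vel': array([-1.52449248e-03,  6.07604022e-05,  1.77836035e-03,  2.47553448e-04,
       -2.20950160e-04,  3.33229436e-04]), 'joint_efforts': array([-1.51413307e-03, -3.93692958e+01, -3.70175385e+01, -2.24643218e-04,
        7.30826476e-03,  3.88840746e-06]), 'tool_pos': array([0.19562773, 0.59294436, 0.23007314]), 'tool_rot': array([-2.71858627e-04,  1.58739254e-01,  9.87320013e-01, -9.83436239e-04]), 'contact_force': array([ 0.21624137,  0.40637302, -0.19812055]), 'ft_torque': array([ 0.03874652,  0.01985286, -0.02643937]), 'grasp_force': 0.0, 'gripper_width': 1.0009932315173697}
scene {'fx': 482.129, 'fy': 482.129, 'cx': 255.316, 'cy': 191.552, 'R': [[-0.819, 0.574, -0.018], [0.363, 0.492, -0.791], [-0.446, -0.654, -0.611]], 't': [0.482, -0.097, 2.074]}
dispenser [([385.0, 256.0, 51.0, 47.0], 0.91), ([260.0, 234.0, 58.0, 44.0], 0.9), ([213.0, 154.0, 45.0, 30.0], 0.74)]
pump_head [([252.0, 203.0, 22.0, 27.0], 0.5), ([227.0, 262.0, 21.0, 25.0], 0.32)]
scoop [([228.0, 180.0, 34.0, 20.0], 0.73)]
top {'fx': 358.642, 'fy': 358.642, 'cx': 256.7, 'cy': 188.0, 'R': [[0.023, -1.0, -0.004], [-0.984, -0.022, -0.179], [0.179, 0.008, -0.984]], 't': [-0.007, 0.602, 0.98]}
dispenser [([419.0, 236.0, 67.0, 86.0], 0.86), ([243.0, 190.0, 46.0, 81.0], 0.81), ([112.0, 281.0, 58.0, 88.0], 0.78), ([238.0, 168.0, 17.0, 35.0], 0.32)]
pump_head [([239.0, 166.0, 19.0, 36.0], 0.59)]
scoop [([356.0, 216.0, 22.0, 48.0], 0.92)]
```

View pics/scene0.png

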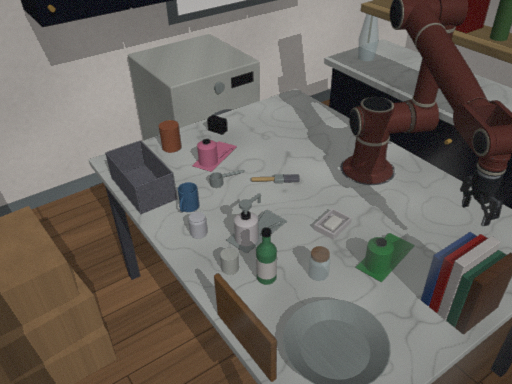

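View pics/top0.png

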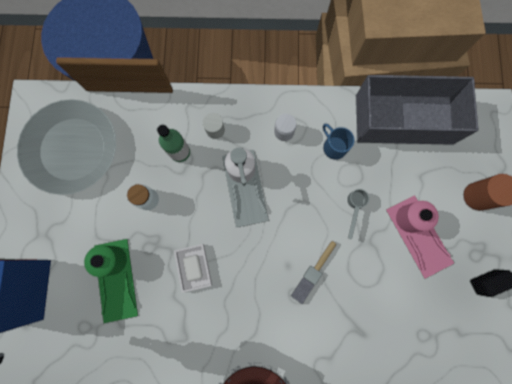

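The pictures show three dispensers: white at top (243,190), green at (112,281) and pink at (419,236). By the description, the white one is mine. There is one scoop, with its bowl at (358,200) and its handle running down the image. Next is one close crop to check this.

```bash
cat > h.py <<'E'
import numpy as np,cv2
from plant import state, optics, ticket, nets
from scipy.spatial.transform import Rotation as Ro
def ray(ci,u,v,z):
    R=np.array(ci["R"]);t=np.array(ci["t"]);C=-R.T@t
    d=R.T@np.array([(u-ci["cx"])/ci["fx"],(v-ci["cy"])/ci["fy"],1]);return C+d*(z-C[2])/d[2]
def proj(ci,X):
    c=np.array(ci["R"])@X+np.array(ci["t"]);return ci["fx"]*c[0]/c[2]+ci["cx"],ci["fy"]*c[1]/c[2]+ci["cy"]
def rot(s):
    w,x,y,z=s["tool_rot"];return Ro.from_quat([x,y,z,w]).as_matrix()
def rel(target,yaw=None):
    """shift (fractions) in tool axes to reach target; rz fraction for tool x-axis yaw"""
    s=state();R=rot(s);d=R.T@(np.array(target)-s["tool_pos"])/0.8
    print("tcp",s["tool_pos"].round(4),"F",s["contact_force"].round(2),"dxyz",d.round(4),"yaw x",np.arctan2(R[1,0],R[0,0]).round(4),"tilt",R[:,2].round(4))
E
python3 - <<'E'
from h import *
im=cv2.imread("pics/top0.png")
cv2.imwrite("pics/crop0.png",cv2.resize(im[135:255,215:375],None,fx=5,fy=5,interpolation=cv2.INTER_CUBIC))
ci=optics.camera_info("top")
for uv,z in(((240,157),.168),((357,199),.042),((353,236),.036),((364,240),.0)): print(uv,ray(ci,*uv,z).round(3))
E
```

```text
(240, 157) [0.663 0.051 0.168]
(357, 199) [ 0.578 -0.285  0.042]
(353, 236) [ 0.472 -0.272  0.036]
(364, 240) [ 0.463 -0.314  0.   ]
```

View pics/crop0.png

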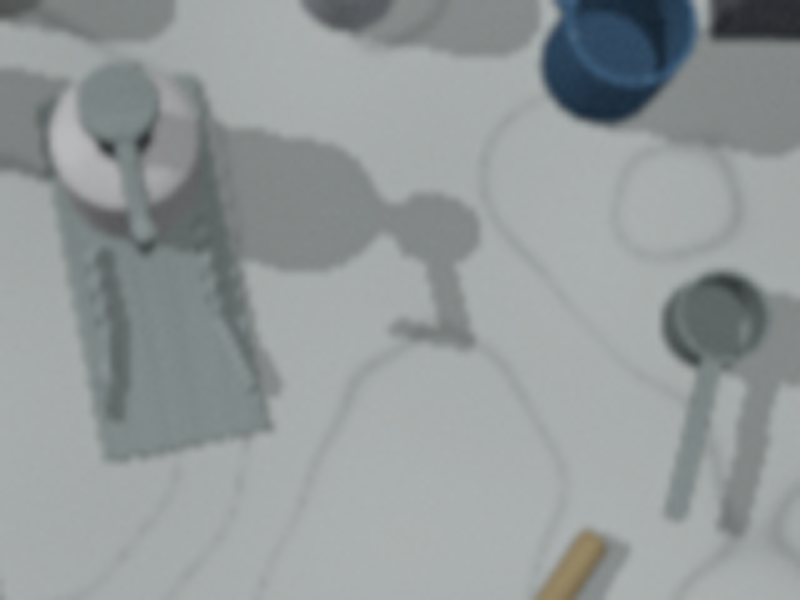

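The crop shows the white and steel dispenser with its button at crop (120,105), spout tip at (147,245) and tray front corners at (108,460) and (270,430). The scoop's bowl is at (716,318) and its handle end at (677,515). The line beside the handle is a shadow. So both choices are right.

```bash
python3 - <<'E'
from h import *
ci=optics.camera_info("top")
P=lambda x,y,z:ray(ci,215+x/5-.4,135+y/5-.4,z)
b=P(120,103,.168);n=P(143,235,.140);f1=P(108,460,.006);f2=P(270,430,.006)
print("btn",b,"noz",n,"front",(f1+f2)/2, f1,f2)
f=(f1+f2)/2
for d in(b-n,b-f,):print(np.degrees(np.arctan2(d[1],d[0])),np.hypot(*d[:2]))
e=f1-f2;print("edge yaw",np.degrees(np.arctan2(-e[0],e[1])))
bo=P(716,318,.042);h=P(677,518,.040);d=bo-h
print("bowl",bo,"hend",h,np.degrees(np.arctan2(d[1],d[0])),np.hypot(*d[:2]),"grip",bo-78/122*d)
s=state();print(rot(s).round(3));rel([*(bo-78/122*d)[:2],.2])
w=optics.camera_info("wrist");print(w)
R=np.array(w["R"]);C=-R.T@np.array(w["t"]);print("cam in tool",rot(s).T@(C-s["tool_pos"]),rot(s).T@R.T)
E
```

```text
btn [0.6673036  0.05454382 0.168     ] noz [0.60303353 0.04180819 0.14      ] front [0.50336529 0.01697336 0.006     ] [0.49340953 0.06481676 0.006     ] [ 0.51332106 -0.03087003  0.006     ]
11.208411102874933 0.06551975644362992
12.907826332307799 0.16818830874324123
edge yaw 11.7549673855539
bowl [ 0.58077887 -0.28746084  0.042     ] hend [ 0.46526596 -0.2626053   0.04      ] -12.143485403327183 0.11815680985085386 grip [ 0.50692635 -0.2715696   0.04072131]
[[-0.95   0.313 -0.   ]
 [ 0.313  0.95  -0.   ]
 [ 0.    -0.    -1.   ]]
tcp [0.1958 0.5934 0.2311] F [ 0.97  0.1  -0.42] dxyz [-0.7081 -0.9049  0.0392] yaw x 2.8228 tilt [-1.e-04 -3.e-04 -1.e+00]
{'fx': 278.11288954611825, 'fy': 278.11288954611825, 'cx': 256.11783295418485, 'cy': 191.09439420359868, 'R': array([[ 3.14141785e-01,  9.49376061e-01, -1.84929862e-04],
       [ 8.97900827e-01, -2.97045715e-01,  3.24866048e-01],
       [ 3.08365116e-01, -1.02220049e-01, -9.45760021e-01]]), 't': array([-0.62466641, -0.04365857,  0.37949146])}
cam in tool [ 8.15115911e-02 -1.32183576e-04 -1.41868851e-01] [[-7.69981971e-04 -9.45753843e-01 -3.24883172e-01]
 [ 9.99999692e-01 -7.78006336e-04 -1.05204746e-04]
 [-1.53263373e-04 -3.24883153e-01  9.45754151e-01]]
```

```bash
r='{"dx":-0.7,"dy":-0.9,"dz":0,"rz":-0.06}'; python3 -m inch '[{"dx":-0.7,"dy":-0.9,"rz":-0.07},{"dx":-0.7,"dy":-0.9,"rz":-0.07},{"dx":-0.7,"dy":-0.9,"rz":-0.07},{"dx":-0.7,"dy":-0.9,"rz":-0.07},{"dx":-0.7,"dy":-0.9,"rz":-0.07}]' 0.0; python3 -c "
from h import *
rel([.507,-.2715,.2])"
```

```text
tcp [0.1958 0.5934 0.2311] F [ 0.97  0.1  -0.42] dxyz [-0.7082 -0.9047  0.0392] yaw x 2.8228 tilt [-1.e-04 -3.e-04 -1.e+00]validation failed for argument at $[0]...
```

```bash
python3 -m inch '[{"dx":-0.7,"dy":-0.9,"dz":0,"rx":0,"ry":0,"rz":-0.07},{"dx":-0.7,"dy":-0.9,"dz":0,"rx":0,"ry":0,"rz":-0.07},{"dx":-0.7,"dy":-0.9,"dz":0,"rx":0,"ry":0,"rz":-0.07},{"dx":-0.7,"dy":-0.9,"dz":0,"rx":0,"ry":0,"rz":-0.07},{"dx":-0.7,"dy":-0.9,"dz":0,"rx":0,"ry":0,"rz":-0.07}]' 0.0; python3 -c "
from h import *
rel([.507,-.2715,.2])"
```

```text
time: 0.9
tool_pos: [0.28, 0.3563, 0.2314]
tool_rot: [0.0, 0.106, 0.994, 0.0]
contact_force: [1.1, -0.0, 0.6]
gripper_width: 0.503
grasp_force: 0.0
tcp [0.28   0.3563 0.2314] F [ 1.08 -0.03  0.59] dxyz [-0.4431 -0.7071  0.0392] yaw x 2.9287 tilt [ 7.e-04  2.e-04 -1.e+00]
```

```bash
python3 -m inch '[{"dx":-0.44,"dy":-0.705,"dz":0,"rx":0,"ry":0,"rz":0},{"dx":-0.44,"dy":-0.705,"dz":0,"rx":0,"ry":0,"rz":0},{"dx":-0.44,"dy":-0.705,"dz":0,"rx":0,"ry":0,"rz":0},{"dx":-0.44,"dy":-0.705,"dz":0,"rx":0,"ry":0,"rz":0},{"dx":-0.44,"dy":-0.705,"dz":0,"rx":0,"ry":0,"rz":0}]'; python3 -c "
from h import *
rel([.507,-.2715,.2])"
```

```text
time: 1.4
tool_pos: [0.3644, 0.1208, 0.2317]
tool_rot: [0.001, 0.106, 0.994, 0.0]
contact_force: [1.4, 0.4, 0.1]
gripper_width: 0.503
grasp_force: 0.0
tcp [0.3644 0.1208 0.2317] F [1.39 0.39 0.07] dxyz [-0.278  -0.4416  0.0398] yaw x 2.9282 tilt [ 1.9e-03  3.0e-04 -1.0e+00]
```

```bash
python3 -m inch '[{"dx":-0.27,"dy":-0.43,"dz":0.03,"rx":0,"ry":0,"rz":0},{"dx":-0.27,"dy":-0.43,"dz":0.03,"rx":0,"ry":0,"rz":0},{"dx":-0.27,"dy":-0.43,"dz":0.03,"rx":0,"ry":0,"rz":0},{"dx":-0.27,"dy":-0.43,"dz":0.03,"rx":0,"ry":0,"rz":0},{"dx":-0.27,"dy":-0.43,"dz":0.03,"rx":0,"ry":0,"rz":0}]'; python3 -c "
from h import *
rel([.507,-.2715,.18])"
```

```text
time: 1.9
tool_pos: [0.4493, -0.1144, 0.2169]
tool_rot: [0.001, 0.107, 0.994, -0.0]
contact_force: [1.3, 0.5, -0.4]
gripper_width: 0.5
grasp_force: 0.0
tcp [ 0.4493 -0.1144  0.2169] F [ 1.28  0.53 -0.44] dxyz [-0.1122 -0.1766  0.0462] yaw x 2.927 tilt [ 1.3e-03 -3.0e-04 -1.0e+00]
```

```bash
python3 -m inch '[{"dx":-0.111,"dy":-0.175,"dz":0.046,"rx":0,"ry":0,"rz":0},{"dx":-0.111,"dy":-0.175,"dz":0.046,"rx":0,"ry":0,"rz":0},{"dx":-0.111,"dy":-0.175,"dz":0.046,"rx":0,"ry":0,"rz":0},{"dx":-0.111,"dy":-0.175,"dz":0.046,"rx":0,"ry":0,"rz":0},{"dx":-0.111,"dy":-0.175,"dz":0.046,"rx":0,"ry":0,"rz":0}]'; python3 - <<'E'
from h import *
rel([.507,-.2715,.1])
ci=optics.camera_info("wrist");im=optics.grab_frame("wrist")
o=nets.outline_of("wrist","scoop")
print([(d["confidence"],d["bbox"]) for d in o])
cv2.imwrite("pics/w1.png",im[:,:,::-1])
import pickle;pickle.dump((ci,o[0]["pixels"] if o else None),open("w1.pkl","wb"))
E
```

```text
time: 2.4
tool_pos: [0.5059, -0.2699, 0.1785]
tool_rot: [-0.001, 0.108, 0.994, 0.0]
contact_force: [0.7, 0.1, 0.7]
gripper_width: 0.499
grasp_force: 0.0
tcp [ 0.5059 -0.2699  0.1785] F [0.71 0.08 0.69] dxyz [-0.002  -0.0017  0.0981] yaw x 2.9247 tilt [-1.7e-03  9.0e-04 -1.0e+00]
[(0.79, [250.0, 204.2, 48.6, 132.4]), (0.6, [323.1, 62.2, 81.0, 123.5])]
```

View pics/w1.png

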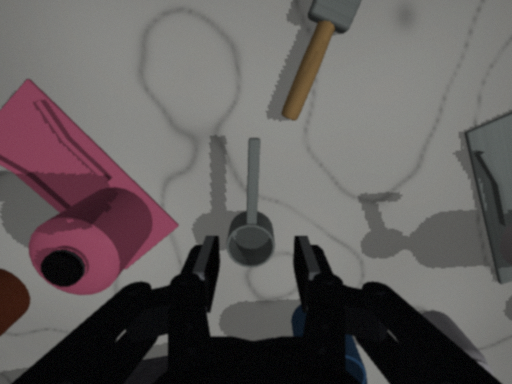

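The wrist picture shows the scoop between the fingers' line: handle from (254,139) to (251,208), bowl rim centred at (251,235).

```bash
python3 - <<'E'
from h import *
import pickle
ci,m=pickle.load(open("w1.pkl","rb"))
h=ray(ci,254,139,.040);b=ray(ci,251.5,208,.04);c=ray(ci,251.3,234,.042)
# axis fit from mask rows
ys,xs=np.nonzero(m);P=[]
for r in range(ys.min()+2,205,3):P.append(ray(ci,xs[ys==r].mean()+0,r,.04))
P=np.array(P);k=np.polyfit(P[:,0],P[:,1],1)
print(ys.min(),xs[ys==ys.min()].mean(),h,b,c,"yaw",np.degrees(np.arctan(k[0])),np.hypot(*(c-h)[:2]))
a=np.arctan(k[0]);y=np.polyval(k,c[0]);print("axis y at bowl",y)
g=h[:2]+.044*np.array([np.cos(a),np.sin(a)]);print("grip",g)
rel([*g,.017]);rel([*g,.07])
E
```

```text
138 254.5 [ 0.46564839 -0.26349156  0.04      ] [ 0.53783745 -0.28242911  0.04      ] [ 0.56755429 -0.28936579  0.042     ] yaw -15.426832773278703 0.10513937095286817
axis y at bowl -0.29088036942909423
grip [ 0.50806311 -0.2751959 ]
tcp [ 0.5058 -0.2675  0.1796] F [ 0.05 -0.17 -0.58] dxyz [-0.0049 -0.009   0.2032] yaw x 2.9273 tilt [-6.e-04  9.e-04 -1.e+00]
tcp [ 0.5058 -0.2675  0.1796] F [ 0.05 -0.17 -0.58] dxyz [-0.0049 -0.0089  0.1369] yaw x 2.9273 tilt [-6.e-04  9.e-04 -1.e+00]
```

```bash
python3 -m inch '[{"dx":-0.005,"dy":-0.009,"dz":0.06,"rx":0,"ry":0,"rz":0.03},{"dx":-0.005,"dy":-0.009,"dz":0.12,"rx":0,"ry":0,"rz":0.03},{"dx":-0.005,"dy":-0.009,"dz":0.16,"rx":0,"ry":0,"rz":0.03},{"dx":-0.005,"dy":-0.009,"dz":0.19,"rx":0,"ry":0,"rz":0.03},{"dx":-0.005,"dy":-0.009,"dz":0.202,"rx":0,"ry":0,"rz":0.03}]'; python3 -m inch '[{"dx":0,"dy":0,"dz":0,"rx":0,"ry":0,"rz":0},{"dx":0,"dy":0,"dz":0,"rx":0,"ry":0,"rz":0},{"dx":0,"dy":0,"dz":0,"rx":0,"ry":0,"rz":0},{"dx":0,"dy":0,"dz":0,"rx":0,"ry":0,"rz":0},{"dx":0,"dy":0,"dz":0,"rx":0,"ry":0,"rz":0}]' -1
```

```text
time: 3.0
tool_pos: [0.5068, -0.273, 0.0158]
tool_rot: [-0.002, 0.128, 0.992, 0.001]
contact_force: [-0.8, 0.7, -0.1]
gripper_width: 0.503
grasp_force: 0.0
time: 3.5
tool_pos: [0.5094, -0.2762, 0.0199]
tool_rot: [0.001, 0.129, 0.992, -0.001]
contact_force: [-1.2, 0.5, 3.6]
gripper_width: 0.12
grasp_force: 59.7
```

```bash
python3 -m inch '[{"dx":0,"dy":0,"dz":-0.04,"rx":0,"ry":0,"rz":0},{"dx":0,"dy":0,"dz":-0.1,"rx":0,"ry":0,"rz":0},{"dx":0,"dy":0,"dz":-0.16,"rx":0,"ry":0,"rz":-0.08},{"dx":0,"dy":0,"dz":-0.2,"rx":0,"ry":0,"rz":-0.18},{"dx":0,"dy":0,"dz":-0.22,"rx":0,"ry":0,"rz":-0.28}]'; python3 -c "
from h import *
rel([.50,-.09,.2])"
```

```text
time: 4.0
tool_pos: [0.5097, -0.2767, 0.199]
tool_rot: [0.002, -0.083, 0.997, -0.002]
contact_force: [-0.4, -0.1, -2.0]
gripper_width: 0.126
grasp_force: 59.0
tcp [ 0.5097 -0.2767  0.199 ] F [-0.42 -0.06 -2.02] dxyz [-0.0268  0.2322 -0.0023] yaw x -2.9744 tilt [ 0.0052 -0.0041 -1.    ]
```

```bash
python3 -m inch '[{"dx":-0.027,"dy":0.06,"dz":0,"rx":0,"ry":0,"rz":-0.028},{"dx":-0.027,"dy":0.12,"dz":0,"rx":0,"ry":0,"rz":-0.028},{"dx":-0.027,"dy":0.18,"dz":0,"rx":0,"ry":0,"rz":-0.028},{"dx":-0.027,"dy":0.23,"dz":0,"rx":0,"ry":0,"rz":-0.028},{"dx":-0.027,"dy":0.23,"dz":0,"rx":0,"ry":0,"rz":-0.028}]'; python3 - <<'E'
from h import *
rel([.476,.0128,.15])
im=optics.grab_frame("wrist");ci=optics.camera_info("wrist")
cv2.imwrite("pics/w2.png",im[:,:,::-1])
import pickle;pickle.dump((ci,0),open("w2.pkl","wb"))
print("pred", [np.round(proj(ci,np.array(X))) for X in([.668,.0535,.168],[.493,.065,.006],[.513,-.031,.006])])
for n in("pump_head","dispenser"):print(n,[(d["confidence"],d["bbox"]) for d in nets.boxes_of("wrist",n)])
E
```

```text
time: 4.5
tool_pos: [0.499, -0.0866, 0.1936]
tool_rot: [-0.0, -0.104, 0.995, 0.001]
contact_force: [0.1, -1.4, -2.0]
gripper_width: 0.125
grasp_force: 59.1
tcp [ 0.499  -0.0866  0.1936] F [ 0.07 -1.43 -1.99] dxyz [0.0025 0.1274 0.0547] yaw x -2.9335 tilt [-0.001   0.0016 -1.    ]
pred [array([375., 422.]), array([379., 186.]), array([300., 186.])]
pump_head [(0.52, [357.9, 379.3, 9.1, 9.4]), (0.23, [204.7, 55.9, 124.3, 111.7])]
dispenser [(0.7, [7.0, 154.9, 10.3, 26.7]), (0.6, [334.4, 280.4, 80.9, 185.9])]
```

View pics/w2.png

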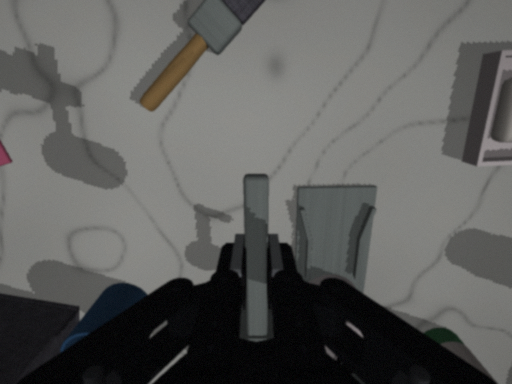

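The tray's front corners show at (297,186) and (376,186), within 3 px of my prediction. The scoop's handle is held straight, with its end at (256,176).

```bash
python3 - <<'E'
from h import *
import pickle
ci,_=pickle.load(open("w2.pkl","rb"))
a=ray(ci,297.3,186,.006);b=ray(ci,375.7,186,.006);f=(a+b)/2;e=b-a
yaw=np.arctan2(-e[0],e[1]);print(a,b,np.hypot(*e[:2]),np.degrees(yaw))
for l in [((297.3,186),(298,250)),((375.7,186),(366,270))]:
  p,q=[ray(ci,*x,.006) for x in l];d=q-p;print("side",np.degrees(np.arctan2(d[1],d[0])))
print("pot",f[:2]+.17*np.array([np.cos(yaw),np.sin(yaw)]))
s=state();R=rot(s)
for z in (.014,.019,.023):
  h=ray(ci,256,176.5,s["tool_pos"][2]+z+.004);print(z,R.T@(h-s["tool_pos"]))
h2=ray(ci,257,330,s["tool_pos"][2]+.023);print(R.T@(h2-s["tool_pos"]))
E
```

```text
[ 0.51345416 -0.03474764  0.006     ] [0.49347684 0.06081187 0.006     ] 0.09762537135294877 11.807982248809298
side 15.141953103530112
side 13.491168773767312
pot [0.66986811 0.04781963]
0.014 [ 0.04666634  0.00075962 -0.01799514]
0.019 [ 0.04809385  0.00075807 -0.02299498]
0.023 [ 0.04923585  0.00075682 -0.02699484]
[-0.03863432  0.00150185 -0.02300542]
```

```bash
python3 -c "
from h import *
rel([.4784,.010,.08])"; python3 -m inch '[{"dx":0,"dy":0.06,"dz":0.03,"rx":0,"ry":0,"rz":0},{"dx":0,"dy":0.11,"dz":0.07,"rx":0,"ry":0,"rz":0},{"dx":0,"dy":0.123,"dz":0.12,"rx":0,"ry":0,"rz":0},{"dx":0,"dy":0.123,"dz":0.14,"rx":0,"ry":0,"rz":0},{"dx":0,"dy":0.123,"dz":0.14,"rx":0,"ry":0,"rz":0}]';python3 - <<'E'
from h import *
rel([.4784,.010,.05])
im=optics.grab_frame("wrist");ci=optics.camera_info("wrist")
cv2.imwrite("pics/w3.png",cv2.resize(im[130:330,130:390,::-1],None,fx=3,fy=3,interpolation=cv2.INTER_CUBIC))
import pickle;pickle.dump((ci,state()),open("w3.pkl","wb"))
E
```

```text
tcp [ 0.5002 -0.0908  0.1941] F [-0.08  0.49 -1.33] dxyz [0.0012 0.1289 0.1426] yaw x -2.9381 tilt [ 0.e+00 -7.e-04 -1.e+00]
time: 5.15
tool_pos: [0.4778, 0.0055, 0.0785]
tool_rot: [-0.004, -0.101, 0.995, 0.001]
contact_force: [-0.6, 0.2, -1.1]
gripper_width: 0.126
grasp_force: 59.2
tcp [0.4778 0.0055 0.0785] F [-0.62  0.17 -1.1 ] dxyz [-0.0022  0.0053  0.0356] yaw x -2.9394 tilt [-7.4e-03  7.0e-04 -1.0e+00]
```

View pics/w3.png

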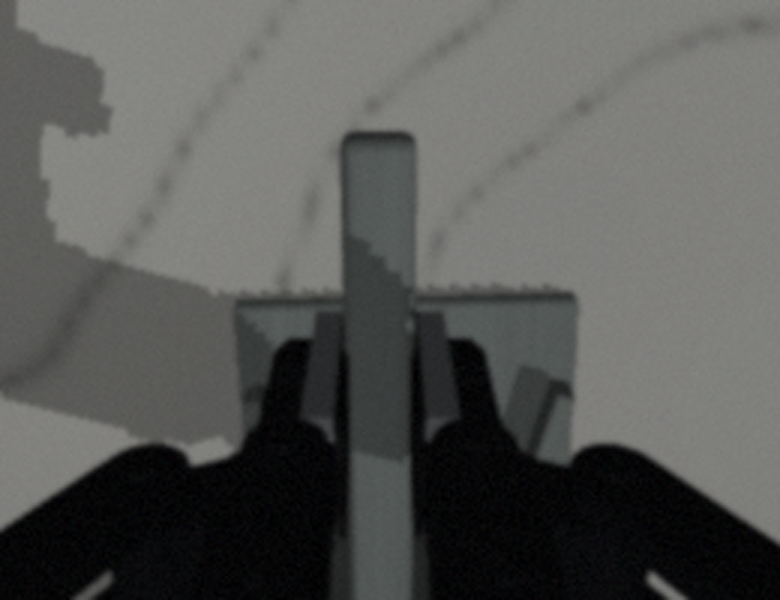

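Here the tray's front corners are at crop (236,298) and (576,295), so the tray centre lies to the right of the handle (x=378).

```bash
python3 - <<'E'
from h import *
import pickle
ci,s=pickle.load(open("w3.pkl","rb"));R=rot(s)
P=lambda x,y,z:ray(ci,130+x/3-.33,130+y/3-.33,z)
a=P(236,298,.006);b=P(576,295,.006);f=(a+b)/2;e=b-a
yaw=np.arctan2(-e[0],e[1]);print(a,b,np.hypot(*e[:2]),np.degrees(yaw))
print("center front in tool",R.T@(f-s["tool_pos"]))
z=s["tool_pos"][2]+.021
print("handle end",R.T@(P(378,134,z)-s["tool_pos"]),"handle at grip",R.T@(P(379,390,z)-s["tool_pos"]), R.T@(P(382,560,z)-s["tool_pos"]))
D=f[:2]+.17*np.array([np.cos(.21),np.sin(.21)]);print("D",D)
u=np.array([np.cos(.21),np.sin(.21)])
rel([*(D-u*(.122+.074)),.05])
E
```

```text
[ 0.51466157 -0.0312482   0.006     ] [0.49419402 0.06449613 0.006     ] 0.09790759735647997 12.066661867513771
center front in tool [-0.02678769  0.00635267  0.07487381]
handle end [ 0.04825757 -0.00139977 -0.0208591 ] handle at grip [ 0.0039102  -0.00128799 -0.02098955] [-0.03158032 -0.00077559 -0.02109364]
D [0.67069305 0.05206214]
tcp [0.4797 0.005  0.0809] F [-0.49  0.42 -1.64] dxyz [-0.0008  0.0077  0.0387] yaw x -2.9399 tilt [-3.e-03  1.e-04 -1.e+00]
```

```bash
python3 -m inch '[{"dx":0,"dy":0.008,"dz":0,"rx":0,"ry":0,"rz":-0.006},{"dx":0,"dy":0.008,"dz":0.03,"rx":0,"ry":0,"rz":-0.006},{"dx":0,"dy":0.008,"dz":0.05,"rx":0,"ry":0,"rz":-0.006},{"dx":0,"dy":0.008,"dz":0.061,"rx":0,"ry":0,"rz":-0.006},{"dx":0,"dy":0.008,"dz":0.061,"rx":0,"ry":0,"rz":-0.006}]'; python3 -m inch '[{"dx":0,"dy":0,"dz":0.002,"rx":0,"ry":0,"rz":0},{"dx":0,"dy":0,"dz":0.004,"rx":0,"ry":0,"rz":0},{"dx":0,"dy":0,"dz":0.006,"rx":0,"ry":0,"rz":0},{"dx":0,"dy":0,"dz":0.006,"rx":0,"ry":0,"rz":0}]'; python3 -c "
from h import *
rel([.4797,.005,.0255])"
```

```text
time: 5.7
tool_pos: [0.4793, 0.0119, 0.0335]
tool_rot: [-0.0, -0.106, 0.994, 0.0]
contact_force: [0.9, 0.0, -0.6]
gripper_width: 0.123
grasp_force: 59.2
time: 6.1
tool_pos: [0.4793, 0.0121, 0.0288]
tool_rot: [0.0, -0.106, 0.994, -0.0]
contact_force: [0.2, 0.2, -1.0]
gripper_width: 0.122
grasp_force: 59.2
tcp [0.4793 0.0121 0.0288] F [ 0.24  0.21 -1.01] dxyz [ 0.0014 -0.0088  0.0042] yaw x -2.9293 tilt [ 5.e-04 -1.e-04 -1.e+00]
```

```bash
python3 -m inch '[{"dx":0,"dy":0,"dz":0.001,"rx":0,"ry":0,"rz":0},{"dx":0,"dy":0,"dz":0.002,"rx":0,"ry":0,"rz":0},{"dx":0,"dy":0,"dz":0.003,"rx":0,"ry":0,"rz":0},{"dx":0,"dy":0,"dz":0.003,"rx":0,"ry":0,"rz":0}]';python3 -m inch '[{"dx":0,"dy":0,"dz":0.001,"rx":0,"ry":0,"rz":0},{"dx":0,"dy":0,"dz":0.001,"rx":0,"ry":0,"rz":0}]'
```

```text
time: 6.5
tool_pos: [0.4793, 0.0121, 0.0264]
tool_rot: [0.0, -0.106, 0.994, -0.0]
contact_force: [-0.3, -0.1, -0.0]
gripper_width: 0.124
grasp_force: 59.4
time: 6.7
tool_pos: [0.4793, 0.0121, 0.026]
tool_rot: [0.0, -0.106, 0.994, -0.0]
contact_force: [-3.3, 0.0, 5.6]
gripper_width: 0.12
grasp_force: 60.0
```

```bash
python3 -m inch '[{"dx":-0.008,"dy":0,"dz":-0.001,"rx":0,"ry":0,"rz":0},{"dx":-0.016,"dy":0,"dz":-0.001,"rx":0,"ry":0,"rz":0},{"dx":-0.024,"dy":0,"dz":-0.001,"rx":0,"ry":0,"rz":0},{"dx":-0.024,"dy":0,"dz":-0.001,"rx":0,"ry":0,"rz":0}]'
```

```text
time: 7.1
tool_pos: [0.4991, 0.0163, 0.0264]
tool_rot: [0.001, -0.106, 0.994, -0.0]
contact_force: [0.9, -0.0, -0.6]
gripper_width: 0.124
grasp_force: 59.4
```

```bash
python3 -m inch '[{"dx":-0.008,"dy":0,"dz":0,"rx":0,"ry":0,"rz":0},{"dx":-0.014,"dy":0,"dz":0,"rx":0,"ry":0,"rz":0},{"dx":-0.02,"dy":0,"dz":0,"rx":0,"ry":0,"rz":0},{"dx":-0.025,"dy":0,"dz":0,"rx":0,"ry":0,"rz":0},{"dx":-0.025,"dy":0,"dz":0,"rx":0,"ry":0,"rz":0}]'
```

```text
time: 7.6
tool_pos: [0.5184, 0.0205, 0.0263]
tool_rot: [0.001, -0.106, 0.994, 0.0]
contact_force: [0.6, -0.6, 1.3]
gripper_width: 0.123
grasp_force: 59.5
```

```bash
python3 -m inch '[{"dx":-0.003,"dy":0,"dz":0,"rx":0,"ry":0,"rz":0},{"dx":-0.006,"dy":0,"dz":0,"rx":0,"ry":0,"rz":0},{"dx":-0.009,"dy":0,"dz":0,"rx":0,"ry":0,"rz":0},{"dx":-0.009,"dy":0,"dz":0,"rx":0,"ry":0,"rz":0}]'; for i in 1; do python3 -m inch '[{"dx":-0.001,"dy":0,"dz":0,"rx":0,"ry":0,"rz":0},{"dx":-0.002,"dy":0,"dz":0,"rx":0,"ry":0,"rz":0}]'; done
```

```text
time: 8.0
tool_pos: [0.5248, 0.022, 0.0262]
tool_rot: [0.0, -0.106, 0.994, 0.0]
contact_force: [-1.4, 0.2, 3.1]
gripper_width: 0.122
grasp_force: 59.8
time: 8.2
tool_pos: [0.5259, 0.0222, 0.0262]
tool_rot: [-0.0, -0.106, 0.994, 0.0]
contact_force: [-3.4, -0.9, 4.6]
gripper_width: 0.125
grasp_force: 59.9
```

```bash
python3 -m inch '[{"dx":-0.001,"dy":0,"dz":-0.0005,"rx":0,"ry":0,"rz":0},{"dx":-0.002,"dy":0,"dz":-0.0005,"rx":0,"ry":0,"rz":0}]'; python3 -m inch '[{"dx":-0.001,"dy":0,"dz":0,"rx":0,"ry":0,"rz":0},{"dx":-0.001,"dy":0,"dz":0,"rx":0,"ry":0,"rz":0}]'
```

```text
time: 8.4
tool_pos: [0.5273, 0.0226, 0.0263]
tool_rot: [-0.0, -0.106, 0.994, 0.0]
contact_force: [-4.1, -0.8, 4.7]
gripper_width: 0.121
grasp_force: 59.8
time: 8.6
tool_pos: [0.5275, 0.0226, 0.0263]
tool_rot: [-0.001, -0.106, 0.994, -0.0]
contact_force: [-6.6, -1.1, 5.2]
gripper_width: 0.123
grasp_force: 60.1
```

```bash
python3 -m inch '[{"dx":-0.001,"dy":0,"dz":0,"rx":0,"ry":0,"rz":0},{"dx":-0.001,"dy":0,"dz":0,"rx":0,"ry":0,"rz":0}]'
```

```text
time: 8.8
tool_pos: [0.5275, 0.0227, 0.0263]
tool_rot: [-0.002, -0.106, 0.994, -0.0]
contact_force: [-8.8, -2.0, 8.1]
gripper_width: 0.124
grasp_force: 60.4
```

```bash
python3 -m inch '[{"dx":0.0015,"dy":0,"dz":0,"rx":0,"ry":0,"rz":0},{"dx":0.0015,"dy":0,"dz":0,"rx":0,"ry":0,"rz":0}]'; python3 -m inch '[{"dx":0,"dy":0,"dz":0,"rx":0,"ry":0,"rz":0},{"dx":0,"dy":0,"dz":0,"rx":0,"ry":0,"rz":0},{"dx":0,"dy":0,"dz":0,"rx":0,"ry":0,"rz":0},{"dx":0,"dy":0,"dz":0,"rx":0,"ry":0,"rz":0}]' -0.3; python3 -m inch '[{"dx":0,"dy":0,"dz":-0.03,"rx":0,"ry":0,"rz":0},{"dx":0,"dy":0,"dz":-0.07,"rx":0,"ry":0,"rz":0},{"dx":0.01,"dy":0,"dz":-0.12,"rx":0,"ry":0,"rz":0},{"dx":0.04,"dy":0,"dz":-0.17,"rx":0,"ry":0,"rz":0},{"dx":0.06,"dy":0,"dz":-0.21,"rx":0,"ry":0,"rz":0}]'
python3 - <<'E'
from h import *
rel([.6705,.052,.23])
im=optics.grab_frame("wrist");ci=optics.camera_info("wrist");s=state()
im2=optics.grab_frame("top")
a=im[100:384,120:400,::-1];b=cv2.resize(im2[140:240,205:305,::-1],(284,284),interpolation=cv2.INTER_CUBIC)
cv2.imwrite("pics/w4.png",np.hstack([cv2.resize(a,None,fx=1.7,fy=1.7),cv2.resize(b,None,fx=1,fy=1.7)]))
import pickle;pickle.dump((ci,s),open("w4.pkl","wb"))
E
```

```text
time: 9.0
tool_pos: [0.5276, 0.0226, 0.0264]
tool_rot: [-0.0, -0.106, 0.994, 0.0]
contact_force: [-3.4, -1.1, 3.8]
gripper_width: 0.127
grasp_force: 59.8
time: 9.4
tool_pos: [0.5281, 0.0227, 0.0265]
tool_rot: [0.0, -0.106, 0.994, 0.0]
contact_force: [0.1, -0.2, -0.7]
gripper_width: 0.349
grasp_force: 0.0
time: 9.9
tool_pos: [0.4808, 0.0124, 0.197]
tool_rot: [0.001, -0.106, 0.994, -0.0]
contact_force: [0.4, -0.9, 0.3]
gripper_width: 0.352
grasp_force: 0.0
tcp [0.4808 0.0124 0.197 ] F [ 0.44 -0.87  0.28] dxyz [-0.2423 -0.0017 -0.0407] yaw x -2.9292 tilt [ 2.2e-03 -3.0e-04 -1.0e+00]
```

View pics/w4.png

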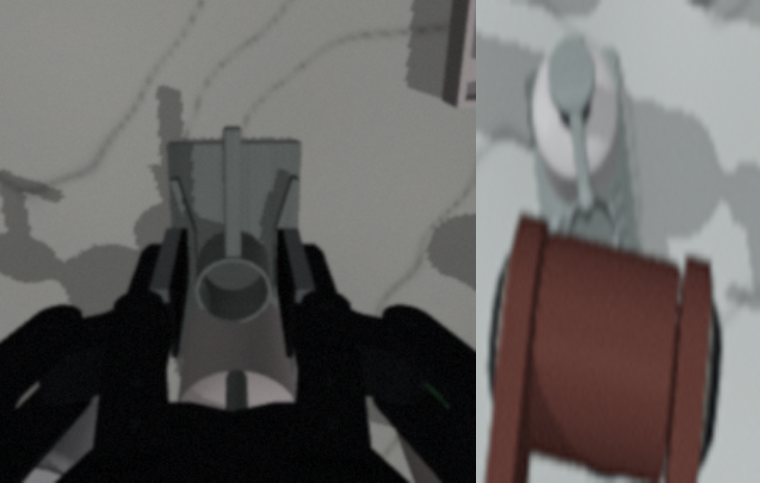

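The scoop stands in the tray between the guides, with its bowl rim centred at (232,289) in the left half and touching the pot. The spout shows at (236,385).

```bash
python3 - <<'E'
from h import *
import pickle
ci,s=pickle.load(open("w4.pkl","rb"));R=rot(s)
P=lambda x,y,z:ray(ci,120+x/1.7,100+y/1.7,z)
b=P(232,290,.048);h=P(232,128,.046);f=(P(168,142,.006)+P(300,141,.006))/2
u=np.array([np.cos(.21),np.sin(.21)]);v=np.array([-u[1],u[0]])
D=f[:2]+.17*u
print("bowl",b,"hend",h,"front",f,"D",D)
for p in(b,h): print(((p[:2]-D)@u),((p[:2]-D)@v))
E
```

```text
bowl [0.60706567 0.03723633 0.048     ] hend [0.48597504 0.01117839 0.046     ] front [0.50738433 0.01714644 0.006     ] D [0.67364958 0.05258462]
-0.06832063224816268 -0.0011310270166768855
-0.19218304441676676 -0.0013739573350380933
```

```bash
python3 -m inch '[{"dx":-0.04,"dy":0,"dz":-0.01,"rx":0,"ry":0,"rz":0},{"dx":-0.1,"dy":0,"dz":-0.01,"rx":0,"ry":0,"rz":0},{"dx":-0.16,"dy":0,"dz":-0.01,"rx":0,"ry":0,"rz":0},{"dx":-0.21,"dy":0,"dz":-0.01,"rx":0,"ry":0,"rz":0},{"dx":-0.241,"dy":-0.001,"dz":-0.01,"rx":0,"ry":0,"rz":0}]' -1; python3 -m inch '[{"dx":0,"dy":0,"dz":0,"rx":0,"ry":0,"rz":0},{"dx":0,"dy":0,"dz":0,"rx":0,"ry":0,"rz":0}]'
python3 - <<'E'
from h import *
rel([.670,.0525,.175])
im=optics.grab_frame("scene");ci=optics.camera_info("scene")
for c in("wrist","scene"):
  print(c,[(d["confidence"],d["bbox"]) for d in nets.boxes_of(c,"pump_head")])
u,v=map(int,proj(ci,np.array([.67,.0525,.17])));print(u,v)
cv2.imwrite("pics/s5.png",cv2.resize(im[v-60:v+60,u-70:u+70,::-1],None,fx=5,fy=5,interpolation=cv2.INTER_CUBIC))
E
```

```text
time: 10.5
tool_pos: [0.6717, 0.0532, 0.2006]
tool_rot: [-0.001, -0.106, 0.994, 0.0]
contact_force: [-1.0, -1.0, 0.2]
gripper_width: 0.0
grasp_force: 0.0
time: 10.7
tool_pos: [0.6693, 0.0525, 0.2009]
tool_rot: [-0.001, -0.106, 0.994, 0.0]
contact_force: [0.4, -0.0, -0.6]
gripper_width: -0.003
grasp_force: 0.0
tcp [0.6693 0.0525 0.2009] F [ 0.36 -0.03 -0.57] dxyz [-0.0009 -0.0002  0.0324] yaw x -2.9292 tilt [-0.0025  0.     -1.    ]
wrist [(0.68, [257.2, 330.4, 8.1, 25.4])]
scene [(0.59, [268.4, 219.3, 21.9, 33.0]), (0.45, [254.0, 205.1, 21.3, 20.1])]
243 202
```

View pics/s5.png

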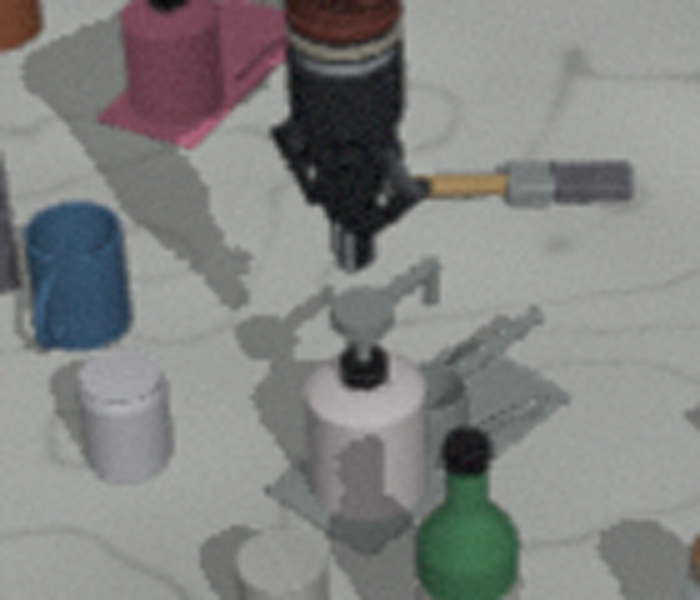

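The fingertips are at crop (353,268), just above the button's top at (363,305). I'll check the lateral offset.

```bash
python3 - <<'E'
from h import *
ci=optics.camera_info("scene")
P=lambda x,y,z:ray(ci,173+x/5-.4,142+y/5-.4,z)
print("btn",P(363,304,.168),"neck",P(363,352,.11),"tip seen",P(353,268,.201),"tcp",state()["tool_pos"])
E
```

```text
btn [0.66475548 0.05277578 0.168     ] neck [0.65599416 0.03666048 0.11      ] tip seen [0.67068029 0.05135148 0.201     ] tcp [0.66875243 0.05225931 0.20221698]
```

```bash
python3 -m inch '[{"dx":0.0025,"dy":0,"dz":0.015,"rx":0,"ry":0,"rz":0},{"dx":0.0025,"dy":0,"dz":0.028,"rx":0,"ry":0,"rz":0},{"dx":0.0025,"dy":0,"dz":0.035,"rx":0,"ry":0,"rz":0},{"dx":0.0025,"dy":0,"dz":0.035,"rx":0,"ry":0,"rz":0}]'; python3 -m inch '[{"dx":0,"dy":0,"dz":0.0025,"rx":0,"ry":0,"rz":0},{"dx":0,"dy":0,"dz":0.005,"rx":0,"ry":0,"rz":0},{"dx":0,"dy":0,"dz":0.0075,"rx":0,"ry":0,"rz":0},{"dx":0,"dy":0,"dz":0.01,"rx":0,"ry":0,"rz":0},{"dx":0,"dy":0,"dz":0.01,"rx":0,"ry":0,"rz":0}]'
```

```text
time: 11.25
tool_pos: [0.6664, 0.0519, 0.1723]
tool_rot: [-0.002, -0.106, 0.994, 0.0]
contact_force: [-0.4, 0.1, -0.9]
gripper_width: -0.003
grasp_force: 0.0
time: 11.75
tool_pos: [0.668, 0.052, 0.1671]
tool_rot: [0.0, -0.106, 0.994, -0.0]
contact_force: [-0.9, -0.5, 2.8]
gripper_width: 0.003
grasp_force: 1.4
```

```bash
python3 -m inch '[{"dx":0,"dy":0,"dz":0.0025,"rx":0,"ry":0,"rz":0},{"dx":0,"dy":0,"dz":0.005,"rx":0,"ry":0,"rz":0},{"dx":0,"dy":0,"dz":0.0075,"rx":0,"ry":0,"rz":0},{"dx":0,"dy":0,"dz":0.009,"rx":0,"ry":0,"rz":0},{"dx":0,"dy":0,"dz":0.009,"rx":0,"ry":0,"rz":0}]'; python3 -m inch '[{"dx":0,"dy":0,"dz":0.002,"rx":0,"ry":0,"rz":0},{"dx":0,"dy":0,"dz":0.002,"rx":0,"ry":0,"rz":0},{"dx":0,"dy":0,"dz":0.002,"rx":0,"ry":0,"rz":0}]'
```

```text
time: 12.25
tool_pos: [0.668, 0.0519, 0.1595]
tool_rot: [0.0, -0.106, 0.994, -0.0]
contact_force: [0.6, 0.1, 3.5]
gripper_width: 0.001
grasp_force: 2.0
time: 12.55
tool_pos: [0.668, 0.052, 0.158]
tool_rot: [0.0, -0.106, 0.994, -0.0]
contact_force: [1.0, 0.4, 4.9]
gripper_width: -0.003
grasp_force: 2.1
```

```bash
python3 -m inch '[{"dx":0,"dy":0,"dz":0.001,"rx":0,"ry":0,"rz":0},{"dx":0,"dy":0,"dz":0.002,"rx":0,"ry":0,"rz":0},{"dx":0,"dy":0,"dz":0.002,"rx":0,"ry":0,"rz":0}]'; python3 -m inch '[{"dx":0,"dy":0,"dz":0.001,"rx":0,"ry":0,"rz":0},{"dx":0,"dy":0,"dz":0.002,"rx":0,"ry":0,"rz":0},{"dx":0,"dy":0,"dz":0.002,"rx":0,"ry":0,"rz":0}]'
```

```text
time: 12.85
tool_pos: [0.668, 0.052, 0.1563]
tool_rot: [0.0, -0.106, 0.994, -0.0]
contact_force: [1.8, 0.6, 3.9]
gripper_width: 0.0
grasp_force: 2.3
time: 13.15
tool_pos: [0.668, 0.052, 0.1547]
tool_rot: [0.0, -0.106, 0.994, -0.0]
contact_force: [2.8, 0.2, 4.7]
gripper_width: 0.002
grasp_force: 2.4
```

```bash
python3 -m inch '[{"dx":0,"dy":0,"dz":0.001,"rx":0,"ry":0,"rz":0},{"dx":0,"dy":0,"dz":0.002,"rx":0,"ry":0,"rz":0},{"dx":0,"dy":0,"dz":0.002,"rx":0,"ry":0,"rz":0}]'; python3 -m inch '[{"dx":0,"dy":0,"dz":0.001,"rx":0,"ry":0,"rz":0},{"dx":0,"dy":0,"dz":0.002,"rx":0,"ry":0,"rz":0},{"dx":0,"dy":0,"dz":0.002,"rx":0,"ry":0,"rz":0}]'
```

```text
time: 13.45
tool_pos: [0.668, 0.052, 0.1531]
tool_rot: [0.0, -0.106, 0.994, -0.0]
contact_force: [2.6, 0.8, 4.5]
gripper_width: -0.007
grasp_force: 2.5
time: 13.75
tool_pos: [0.668, 0.0519, 0.1524]
tool_rot: [0.0, -0.106, 0.994, -0.0]
contact_force: [-0.3, 0.1, 7.2]
gripper_width: -0.001
grasp_force: 3.8
```

```bash
python3 -m inch '[{"dx":0,"dy":0,"dz":0.001,"rx":0,"ry":0,"rz":0},{"dx":0,"dy":0,"dz":0.001,"rx":0,"ry":0,"rz":0}]'
```

```text
time: 13.95
tool_pos: [0.668, 0.052, 0.1524]
tool_rot: [0.0, -0.106, 0.994, -0.0]
contact_force: [-0.7, 0.1, 10.1]
gripper_width: -0.002
grasp_force: 5.1
```

```bash
python3 -m inch '[{"dx":0,"dy":0,"dz":0.0008,"rx":0,"ry":0,"rz":0},{"dx":0,"dy":0,"dz":0.0008,"rx":0,"ry":0,"rz":0},{"dx":0,"dy":0,"dz":0.0008,"rx":0,"ry":0,"rz":0},{"dx":0,"dy":0,"dz":0.0008,"rx":0,"ry":0,"rz":0},{"dx":0,"dy":0,"dz":0.0008,"rx":0,"ry":0,"rz":0}]';python3 -m inch '[{"dx":0,"dy":0,"dz":0,"rx":0,"ry":0,"rz":0},{"dx":0,"dy":0,"dz":0,"rx":0,"ry":0,"rz":0},{"dx":0,"dy":0,"dz":0,"rx":0,"ry":0,"rz":0}]'
```

```text
time: 14.45
tool_pos: [0.6681, 0.052, 0.1524]
tool_rot: [0.0, -0.106, 0.994, -0.0]
contact_force: [-2.2, -0.4, 12.6]
gripper_width: 0.002
grasp_force: 6.2
time: 14.75
tool_pos: [0.6681, 0.052, 0.1524]
tool_rot: [0.0, -0.106, 0.994, -0.0]
contact_force: [-2.4, -0.4, 12.8]
gripper_width: 0.0
grasp_force: 6.2
```

Held at about 7 N beyond the spring for 0.8 s. Now I'll raise gently, straight up.

```bash
python3 -m inch '[{"dx":0,"dy":0,"dz":-0.005,"rx":0,"ry":0,"rz":0},{"dx":0,"dy":0,"dz":-0.01,"rx":0,"ry":0,"rz":0},{"dx":0,"dy":0,"dz":-0.016,"rx":0,"ry":0,"rz":0},{"dx":0,"dy":0,"dz":-0.022,"rx":0,"ry":0,"rz":0},{"dx":0,"dy":0,"dz":-0.03,"rx":0,"ry":0,"rz":0}]'; python3 -m inch '[{"dx":0,"dy":0,"dz":-0.02,"rx":0,"ry":0,"rz":0},{"dx":0,"dy":0,"dz":-0.05,"rx":0,"ry":0,"rz":0},{"dx":0,"dy":0,"dz":-0.08,"rx":0,"ry":0,"rz":0},{"dx":0,"dy":0,"dz":-0.1,"rx":0,"ry":0,"rz":0},{"dx":0,"dy":0,"dz":-0.1,"rx":0,"ry":0,"rz":0}]'; python3 -m inch '[{"dx":0,"dy":0,"dz":0,"rx":0,"ry":0,"rz":0},{"dx":0,"dy":0,"dz":0,"rx":0,"ry":0,"rz":0},{"dx":0,"dy":0,"dz":0,"rx":0,"ry":0,"rz":0},{"dx":0,"dy":0,"dz":0,"rx":0,"ry":0,"rz":0},{"dx":0,"dy":0,"dz":0,"rx":0,"ry":0,"rz":0}]'; python3 - <<'E'
from h import *
im=optics.grab_frame("scene")
cv2.imwrite("pics/s6.png",cv2.resize(im[142:262,173:313,::-1],None,fx=5,fy=5,interpolation=cv2.INTER_CUBIC))
E
```

```text
time: 15.25
tool_pos: [0.6663, 0.0519, 0.1726]
tool_rot: [-0.002, -0.106, 0.994, 0.0]
contact_force: [0.4, -0.3, -0.5]
gripper_width: 0.001
grasp_force: 0.0
time: 15.75
tool_pos: [0.6689, 0.052, 0.2577]
tool_rot: [0.002, -0.106, 0.994, -0.0]
contact_force: [0.4, 0.2, -0.3]
gripper_width: 0.001
grasp_force: 0.0
time: 16.25
tool_pos: [0.6675, 0.052, 0.2531]
tool_rot: [-0.001, -0.106, 0.994, 0.0]
contact_force: [-0.3, 0.1, 0.7]
gripper_width: -0.001
grasp_force: 0.0
```

View pics/s6.png

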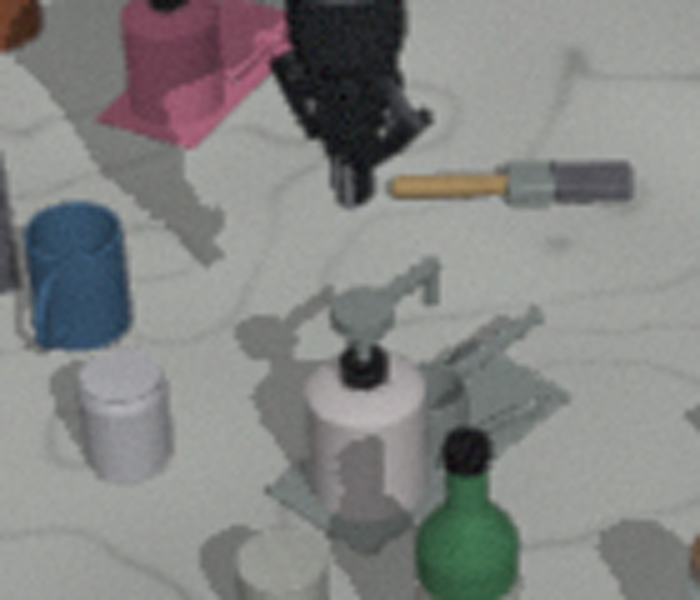

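The head is up again, with its top at (363,305) as before. The scoop is unmoved at (450,390) and the arm is clear, so I'm handing in.

```bash
python3 -c "
from plant import ticket
print(ticket.job_done())"
```

```text
the job is handed in; nothing more can be done
None
```

The job is handed in: the scoop stands against the pot under the nozzle, the head was held on its stop for about 0.8 s at roughly 7 N beyond the spring and is fully up again, and I touched none of the other things; no verdict was shown.

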